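# Weigh the jar on the beam scale

## Task

Weigh the green-lidded jar on the beam scale: with the beam still locked, stand the jar in the hanging dish and let go of it. Then free the beam at the red lock knob (push it down against its spring, turn it anticlockwise and let it spring up), and slide the poise out along the beam until the beam comes to rest level. Leave the other things where they stand.

Things in the scene. Friction and masses are not known exactly. Their poses are not given: they have to be found in the camera images.
- scale: The beam scale, fixed to the worktop: pale enamelled stand, base 90 x 304 mm. Origin under the pillar, on the worktop. Its +y axis points to the dish end, its -y axis along the poise arm, z up. An index post (180 mm high) stands at y = -209 mm; its red mark is level with the pivot and faces the beam's red pointer tip.
- beam (a joint): Tilt of the beam, rad. 0 = level; positive = poise end down (poise too far out); negative = dish end down (poise too near the pillar). Stops at +-0.10. Locked, it can only rock about 0.02. Free, it settles in about 1 s; between the stops it tilts about 0.0095 rad for each mm that the poise is off balance.
- poise (a joint): Position of the poise along the beam, m: 0 at the inner stop (70 mm from the pivot), 0.090 at the outer stop. It stays where it is left (about 1.5 N friction). Poise 450 g. At 0 it balances the empty dish; the jar (190 to 360 g, hung 100 mm from the pivot) needs it at about 0.04 to 0.08.
- poise_top (a point): Centre of the top of the poise's black grip knob (upright, 20 mm diameter, collar 23 mm, 30 mm tall, standing on the 34 x 38 x 36 mm dark steel poise). With the beam level it is 189 mm above the worktop. Axes as the beam's: -y is the way out.
- dish_floor (a point): Centre of the inner floor of the hanging steel dish, 100 mm from the pivot along the scale's +y; when level 55 mm above the worktop. Flat floor 100 mm diameter; rim 130 mm diameter, 11 mm above the floor. It hangs by two straps from the fork tines, at x = +-71 mm, can swing in the plane of the beam, and is open from above.
- lock_top (a point): Centre of the top of the red lock knob, over the pillar, 245 mm above the worktop when locked. The knob is an upright bar 14 mm thick, 38 mm long, 24 mm tall, on a 34 mm disc; below is a steel collar (50 mm diameter, top 212 mm above the worktop). The bar lies along this point's y axis; when locked that is the scale's y axis.
- lock_lift (a joint): Height of the lock knob, m. 0 = locked (its pin is held in a notch by the spring), -0.007 = pushed fully down, +0.010 = sprung up, beam free. It must be pushed at least 0.0045 down before it will turn. The spring pushes up with 5 N when locked and 6.3 N when fully down.
- lock_knob (a joint): Turn of the lock knob, rad, growing anticlockwise seen from above: 0 = locked, stop at 0.95. From about 0.82 on the pin stands under its way out, and the knob springs up when let go.
- jar: The jar to weigh: glass jar with a green lid, 64 x 68 mm, 84 mm tall; lid 63 mm diameter, its rim from 74 to 84 mm above the bottom. 190 to 360 g. Origin at the centre of its underside, z up.
- spice_jar: Bystander: spice jar with a red cap, 45 mm diameter, 106 mm tall; origin at the centre of its underside. It stands about 0.1 m from the jar, either may be on either side.
- salt_cellar: Bystander: small salt cellar with a grey top, 44 mm diameter, 90 mm tall; origin at the centre of its underside.
- beam_pivot (a point): Pivot of the beam, in the pillar, 145 mm above the worktop; axes as the scale's. The beam's fork: two tines at x = +-77 to 85 mm, y = 20 to 112 mm, joined by a cross bar at y = 20 to 30 mm; all 14 mm high, at pivot height. The poise arm, 10 mm wide, 16 mm high, runs to y = -190 mm.

How it is judged (in metres and radians):
On the way, in this order (a step that is already met when the one before it is completed fails the run):
1. the jar stands upright in the dish, let go, with the beam still locked (horizontal distance between jar and dish_floor below 0.035 m and z of jar in the frame of dish_floor between -0.006 and 0.006 m and contact force between the fingers and jar below 0.1 N and value of joint lock_lift below 0.003 m and angle between jar's own z axis and vertical below 0.3 rad), for 0.2 s.
2. the lock knob has been turned and has sprung up, so that the beam is free (value of joint lock_lift above 0.007 m and value of joint lock_knob above 0.7 rad), for 0.2 s.
At the end, for the whole second after the job is handed in: The beam is free (lock knob sprung up more than 7 mm) and at rest within 0.025 rad of level, the poise let go, with the jar standing upright (within 0.3 rad) in the dish (within 35 mm of its centre, on its floor), everything still (value of joint beam between -0.025 and 0.025 rad and velocity of joint beam between -0.04 and 0.04 rad/s and value of joint lock_lift above 0.007 m and horizontal distance between jar and dish_floor below 0.035 m and z of jar in the frame of dish_floor between -0.006 and 0.006 m and angle between jar's own z axis and vertical below 0.3 rad and linear speed of jar below 0.02 m/s); the robot touches nothing.
It fails at once if the jar tipped over (angle between jar's own z axis and vertical above 0.7 rad).
It fails at once if a bystander was disturbed (moved more than 30 mm) (distance of any of spice_jar, salt_cellar from where it was at the start of the episode above 0.03 m).
It also fails if it takes over 72 s, if anything falls off the work surface, if the arm or the gripper's body presses on something with over 40 N, if the wrist force passes 120 N, or if a joint passes its speed limit or range.

## Robot

A 6-joint arm with a two-finger parallel gripper is mounted at the origin on a cart in front of the work surface, level with it; the furniture and walls round the work are solid. World frame = base frame: x ahead of the robot, y to its left, z up, the work surface at z = 0. Lengths are in m, angles in degrees, forces in N, time in s.
With the tool pointing down it reaches from about 0.4 to 0.825 m from the base axis. Payload 7 kg.
Tool frame: the origin (TCP) lies at the very end of the fingers, on their centre line; the grasp point (between the pads) lies 19 mm behind it; z points along the fingers, y is the line along which they close (so a half turn about z gives the same grasp; the last joint's range is limited). The gripper opens to 88 mm and grips with 3 to 60 N. Pads are 19 mm wide; open, the fingers measure 130 mm over their backs; the gripper's body (78 mm by 193 mm) begins 47 mm behind the grasp point.
Start: joints at [87.038, 20.546, 0.682, 0, -70.136, -16.507], TCP at [0.225, 0.636, 0.227] pointing down, gripper open.
Joint ranges: [-176.03, 176.03], [-82.01, 121.73], [-58.28, 71.71], [-173.87, 95.51], [-174.79, -0.11], [-173.66, 173.66]. Speed limits (degrees/s): [136.94, 136.94, 172.46, 180, 180, 180].

## Interface

Orientations are given as [roll, pitch, yaw] about the fixed x, y, z axes, in that order (R = Rz(yaw) Ry(pitch) Rx(roll)).
In Python, from plant import ctrl, cams, workorder gives the robot as it stands.
- The arm moves only by the tool play_rows, never from a script. Its argument "motion" is a list of rows, each an object of numbers: "x", "y", "z": the shift along the tool's x, y, z normalised to -1 to 1, where 1 is 0.025 m; "rx", "ry", "rz": the turn, a rotation vector about the tool's x, y, z normalised to -1 to 1, where 1 is 4 degrees. A call has 1 to 20 rows; each row shifts and turns the commanded pose from where the row before left it, along the tool's axes as they then stand; what a row does not reach is not made up. A row lasts 1/8 s, in which the tool goes at most 62.5 mm and 10.7 degrees, less where a joint would pass 70% of its speed; a pose out of reach is approached as far as the arm can. A call with a number of a shift or a turn outside -1 to 1 is refused whole. A call with a gripper value outside its range is refused whole. "fingers" is the opening, from -1 (shut) to 1 (fully open), set as the call begins (left out, the last holds). The fingers move at their own pace and stop on an object; the grip force is fixed at half the most. Time passes only in rows, so rows that do not move let the fingers close. It gives the time, the measured TCP pose, the force, the opening and the grip force at its end, in the units of the state.
- ctrl.get_obs(): the state, without advancing time (a new reading comes with each control period).
- cams.snapshot(name): name is "side" or "top" or "wrist"; returns the picture (420x560x3 uint8, blue, green, red); there is no depth.
- cams.get_calibration(name): a dict with "vertical_fov" (degrees; the focal length in pixels is half the picture's height over the tangent of half this angle, whatever the lens; pixels are square), "cx", "cy" (the principal point, pixels), "position" and "rotation" of the camera in the world. Camera axes: x right, y up, looking along -z (the intrinsics and any distortion apply to the point x, -y, -z); pixel columns grow to the right and rows downward; lengths in m; the calibration is good to about 2 mm. The wrist camera is an equidistant fisheye: a pixel r from the principal point sees the ray r / f radians off the axis. A picture is of the moment at which its call begins: read the wrist's pose just before it. get_calibration takes no time and is no camera call; for the wrist camera it gives the pose at the moment of the call.
- workorder.close_job(): hands the job in; it is judged then, once.
The state is a dict: "clock": time; "joint_pos": joint angles; "qvel": joint speeds; "tau": joint torques, N m; "tool_pos": TCP position; "orientation": TCP orientation; "force": force on the tool from outside, world axes, zero at the start; "moment": the same for the moment, N m; "opening": finger opening in m; "gripper_force": force on a finger pad.
Only numpy, scipy, OpenCV 4.12 (cv2) and the standard library are available. Lean on these libraries where they do the work, as an engineer would, in place of code of your own. Each camera call takes 0.05 s, during which the arm holds its last target. There are 200 camera calls.

## Working session

There is one attempt and no reset: what is moved stays moved. The work goes in short steps, Python scripts to look and compute and a tool call to move; the robot and the scene stay as the last step left them, time stands still between calls to the robot, and variables do not carry over. Pictures are saved under pics/ and viewed, at most 10 in all, crops included, and the job is handed in when it is done.

Besides the shell and the picture viewer there is one more tool, called in YAML: its name, and indented under it one key for each argument. play_rows: Moves the arm, as the interface text tells. Its arguments: {"type":"object","properties":{"motion":{"type":"array"},"fingers":{"type":"number"}},"required":["motion"]}

```bash
mkdir -p pics; cat > h.py <<'E'
import numpy as np, cv2
from plant import ctrl, cams, workorder
def snap(n, f=None):
    c=cams.get_calibration(n); im=np.asarray(cams.snapshot(n))
    if f: cv2.imwrite('pics/'+f,im)
    return im,c
def ray(c,n,u,v):
    f=210/np.tan(np.radians(c['vertical_fov'])/2)
    x,y=(u-c['cx'])/f,(v-c['cy'])/f
    if n=='wrist':
        r=np.hypot(x,y); s=np.sin(r)/r if r>0 else 1
        d=np.array([x*s,-y*s,-np.cos(r)])
    else: d=np.array([x,-y,-1.])
    d=np.array(c['rotation'])@d
    return np.array(c['position']),d/np.linalg.norm(d)
def plane(c,n,u,v,z):
    p,d=ray(c,n,u,v); return p+d*(z-p[2])/d[2]
def tri(*rs):
    A=sum(np.eye(3)-np.outer(d,d) for p,d in rs); b=sum((np.eye(3)-np.outer(d,d))@p for p,d in rs)
    return np.linalg.solve(A,b)
def proj(c,n,P):
    q=np.array(c['rotation']).T@(np.array(P)-np.array(c['position'])); f=210/np.tan(np.radians(c['vertical_fov'])/2)
    x,y,z=q[0],-q[1],-q[2]; h=np.hypot(x,y)
    s=np.arctan2(h,z)/h if n=='wrist' else 1/z
    return np.array([c['cx']+f*x*s,c['cy']+f*y*s])
E
python3 - <<'E'
from h import *
for n in ['side','top','wrist']:
    im,c=snap(n,n+'0.png'); print(n,c)
print(ctrl.get_obs())
a=cv2.imread('pics/top0.png');b=cv2.imread('pics/side0.png')
E
```

```text
side {'vertical_fov': 43.93908702879038, 'cx': 269.7231133689661, 'cy': 206.68538908330046, 'position': array([0.37490986, 0.23847092, 1.03643561]), 'rotation': array([  29.17618603,   -0.81720129, -171.83765852])}
top {'vertical_fov': 53.25839502717551, 'cx': 272.6727231643928, 'cy': 209.168785345219, 'position': array([-0.01254322, -0.09572541,  0.87498037]), 'rotation': array([  32.54434573,   -0.45558587, -107.04658262])}
wrist {'vertical_fov': 65.70646984690485, 'cx': 280.01682221759324, 'cy': 215.4338439971386, 'position': array([0.30259415, 0.60927013, 0.38331385]), 'rotation': array([ -17.84779539,   -0.13748934, -109.5553138 ])}
{'clock': 0.15, 'joint_pos': array([ 8.70379941e+01,  2.05809200e+01,  6.47614215e-01, -1.55036789e-02,
       -7.01369267e+01, -1.65051587e+01]), 'qvel': array([ 0.02422958, -0.08645571,  0.15995304, -0.01431675, -0.03552849,
       -0.07203553]), 'tau': array([-1.02190766e-03, -5.83273315e+01,  2.93290937e+01,  7.00113684e+00,
        8.84098961e-03, -1.07138676e-04]), 'tool_pos': array([0.22487154, 0.63605489, 0.22586105]), 'orientation': array([ 1.79928520e+02, -5.97904356e-03, -1.94724376e+01]), 'force': array([ 0.67491976, -1.11278751,  0.25543141]), 'moment': array([-0.01471867, -0.00463287, -0.02313784]), 'gripper_force': 0.0, 'opening': 0.08786392776110205}
```

View pics/top0.png

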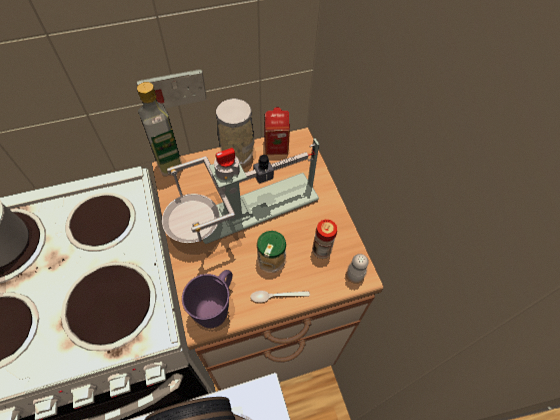

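View pics/side0.png

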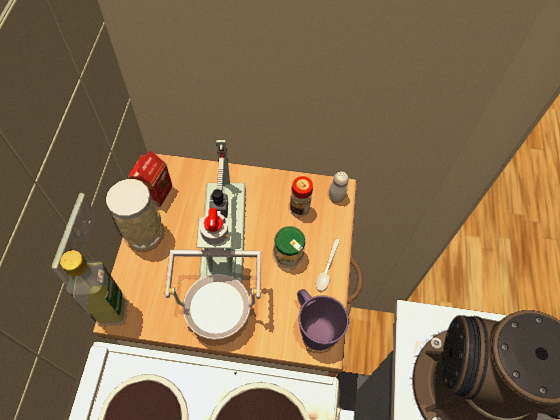

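View pics/wrist0.png

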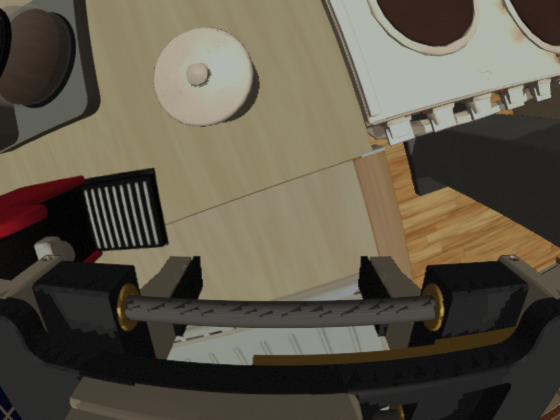

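The top view shows the lid at about (271,244), the lock knob at (226,160), the poise knob at (264,162) and the dish at (191,217). The side view shows the lid at (290,240), the lock at (213,223), the poise at (217,197) and the dish at (217,305). The wrist camera is looking at another counter. Next I'll measure these from both views.

```bash
sed -i "s/^import numpy.*/import numpy as np, cv2\nfrom scipy.spatial.transform import Rotation as Rot/; s/^    return im,c/    return im,fix(c)/; s/^def snap/def fix(c):\n    c=dict(c); c['rotation']=Rot.from_euler('xyz',c['rotation'],degrees=True).as_matrix(); return c\ndef snap/" h.py
cat > m.py <<'E'
from h import *
def blobs(im,lo,hi,roi=None,k=3,amin=25):
    h=cv2.cvtColor(im,cv2.COLOR_BGR2HSV)
    m=cv2.inRange(h,np.array(lo),np.array(hi))
    if lo[0]<0: m=cv2.inRange(h,np.array([0]+lo[1:]),np.array(hi))|cv2.inRange(h,np.array([180+lo[0]]+lo[1:]),np.array([180]+hi[1:]))
    if roi: z=np.zeros_like(m); x0,y0,x1,y1=roi; z[y0:y1,x0:x1]=m[y0:y1,x0:x1]; m=z
    n,l,s,c=cv2.connectedComponentsWithStats(m)
    return sorted([(int(s[i,4]),c[i].round(1).tolist(),s[i,:4].tolist()) for i in range(1,n) if s[i,4]>=amin],reverse=True)[:k]
E
python3 - <<'E'
from m import *
I={}
for n in ['top','side']:
    I[n]=(cv2.imread(f'pics/{n}0.png'),fix(cams.get_calibration(n)))
R={'top':dict(lid=(250,225,295,260),lock=(205,140,245,185),poise=(250,150,280,185),dish=(155,190,225,250)),'side':dict(lid=(270,220,312,256),lock=(195,200,232,242),poise=(205,185,232,216),dish=(175,270,255,345))}
for n in I:
    im=I[n][0]
    print(n,'lid',blobs(im,[45,100,30],[90,255,255],R[n]['lid']))
    print(' lock',blobs(im,[-8,120,80],[8,255,255],R[n]['lock']))
    print(' poise',blobs(im,[0,0,0],[180,255,60],R[n]['poise']))
    print(' redcap',blobs(im,[-8,120,80],[8,255,255],(280,170,345,250)))
t=I['top'];s=I['side']
def T(a,b): 
    r1=ray(t[1],'top',*a);r2=ray(s[1],'side',*b);P=tri(r1,r2)
    return P.round(4), [np.linalg.norm(np.cross(P-p,d)).round(4) for p,d in (r1,r2)]
print('lid',T((271,244),(290,240)));print('lock',T((226,156),(213,218)));print('poise',T((264,157),(217,192)));print('dish',T((191,217),(217,305)))
print('redcap',T((326,228),(302,184))); print('post',T((316,143),(221,143)))
a=cv2.resize(t[0][130:280,150:370],None,fx=3,fy=3,interpolation=cv2.INTER_CUBIC)
b=cv2.resize(s[0][130:350,150:370],None,fx=2.7,fy=2.7,interpolation=cv2.INTER_CUBIC)
cv2.imwrite('pics/tz.png',a);cv2.imwrite('pics/sz.png',b)
E
```

```text
top lid [(504, [271.7, 242.7], [258, 231, 28, 27])]
 lock [(262, [225.8, 157.1], [216, 148, 19, 19])]
 poise [(261, [263.6, 169.1], [256, 155, 17, 28])]
 redcap [(189, [326.7, 228.4], [317, 219, 20, 19])]
side lid [(587, [288.6, 240.1], [275, 227, 30, 29])]
 lock [(309, [212.8, 220.6], [204, 207, 19, 25])]
 poise [(149, [217.6, 197.6], [212, 190, 12, 17]), (47, [224.0, 210.7], [217, 203, 11, 13])]
 redcap [(251, [301.6, 187.8], [292, 176, 21, 23])]
lid (array([ 0.3856, -0.2205,  0.0828]), [np.float64(0.0003), np.float64(0.0003)])
lock (array([ 0.5213, -0.1687,  0.2356]), [np.float64(0.0001), np.float64(0.0001)])
poise (array([ 0.5338, -0.2492,  0.189 ]), [np.float64(0.001), np.float64(0.001)])
dish (array([ 0.508 , -0.0693,  0.071 ]), [np.float64(0.0014), np.float64(0.0014)])
redcap (array([ 0.376 , -0.3394,  0.1089]), [np.float64(0.0006), np.float64(0.0006)])
post (array([ 0.5508, -0.3736,  0.1738]), [np.float64(0.0013), np.float64(0.0013)])
```

View pics/tz.png

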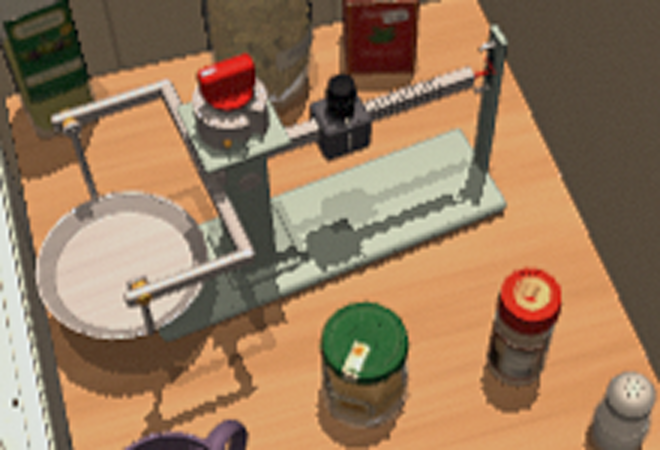

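View pics/sz.png

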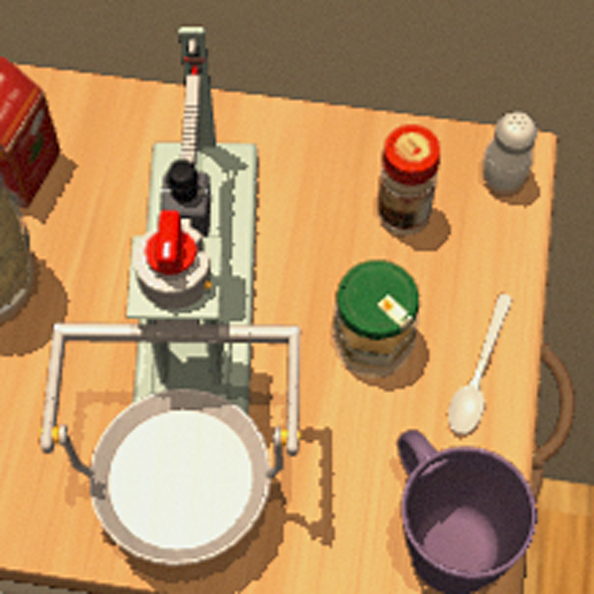

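The crops agree with the triangulated points. The lid is at z 0.083, the lock at 0.236, the poise at 0.189 and the post at 207 mm from the lock. The scale yaw is therefore about 8.3°, and the dish lies 100 mm out on that line. I'll lift and turn to yaw about -82, so the fingers close along the scale's x, while a script checks the pot, mug and jar.

play_rows:
  motion:
    - {"z": -0.3,"rz": 0.975}
    - {"z": -0.3,"rz": 0.975}
    - {"z": -0.3,"rz": 0.975}
    - {"z": -0.3,"rz": 0.975}
    - {"z": -0.3,"rz": 0.975}
    - {"z": -0.3,"rz": 0.975}
    - {"z": -0.3,"rz": 0.975}
    - {"z": -0.3,"rz": 0.975}
    - {"z": -0.3,"rz": 0.975}
    - {"z": -0.3,"rz": 0.975}
    - {"z": -0.3,"rz": 0.975}
    - {"z": -0.3,"rz": 0.975}
    - {"z": -0.3,"rz": 0.975}
    - {"z": -0.3,"rz": 0.975}
    - {"z": -0.3,"rz": 0.975}
    - {"z": -0.3,"rz": 0.975}

```text
$.motion[0]: bad value
```

```bash
cat >> h.py <<'E'
def togo(P,yaw=None):
    o=ctrl.get_obs(); R=Rot.from_euler('xyz',o['orientation'],degrees=True).as_matrix()
    print('at',np.round(o['tool_pos'],4),np.round(o['orientation'],2),'t',round(o['clock'],2),'F',np.round(o['force'],1),'open',round(o['opening'],4))
    print(' units in tool axes',(R.T@(np.array(P)-o['tool_pos'])/0.025).round(2), '' if yaw is None else ('rz',round((o['orientation'][2]-yaw)/4,2)))
E
python3 - <<'E'
from h import *
t=cv2.imread('pics/top0.png');ct=fix(cams.get_calibration('top'));cs=fix(cams.get_calibration('side'))
print('pot edge',plane(ct,'top',26,240,0.1),plane(ct,'top',20,205,0.1))
print('mug',plane(ct,'top',207,290,0.09),plane(cs,'side',322,315,0.09))
L=np.array([.5213,-.1687]);
togo((0.45,0.30,0.34))
E
```

```text
pot edge [0.5338906  0.26838521 0.1       ] [0.62889671 0.28168249 0.1       ]
mug [ 0.32076563 -0.06864696  0.09      ] [ 0.3070814  -0.07176873  0.09      ]
at [0.2249 0.6361 0.2259] [ 1.7993e+02 -1.0000e-02 -1.9470e+01] t 0.15 F [ 0.7 -1.1  0.3] open 0.0879
 units in tool axes [12.97  9.68 -4.55]
```

play_rows:
  motion:
    - {"x": 0,"y": 0,"z": -0.3,"rx": 0,"ry": 0,"rz": 0.975}
    - {"x": 0,"y": 0,"z": -0.3,"rx": 0,"ry": 0,"rz": 0.975}

```text
clock: 0.4
tool_pos: [0.2249, 0.6361, 0.2412]
orientation: [179.9, -0.0, -27.4]
force: [1.0, -0.8, 0.5]
opening: 0.0877
gripper_force: 0.0
```

play_rows:
  motion:
    - {"x": 0.3,"y": 0,"z": -0.4,"rx": 0,"ry": 0,"rz": 0.975}
    - {"x": 0.6,"y": 0,"z": -0.4,"rx": 0,"ry": 0,"rz": 0.975}
    - {"x": 0.9,"y": 0,"z": -0.4,"rx": 0,"ry": 0,"rz": 0.975}
    - {"x": 1,"y": 0,"z": -0.4,"rx": 0,"ry": 0,"rz": 0.975}
    - {"x": 1,"y": 0,"z": -0.4,"rx": 0,"ry": 0,"rz": 0.975}
    - {"x": 1,"y": 0,"z": -0.3,"rx": 0,"ry": 0,"rz": 0.975}
    - {"x": 1,"y": 0,"z": -0.3,"rx": 0,"ry": 0,"rz": 0.975}
    - {"x": 1,"y": 0,"z": -0.3,"rx": 0,"ry": 0,"rz": 0.975}
    - {"x": 1,"y": 0,"z": -0.3,"rx": 0,"ry": 0,"rz": 0.975}
    - {"x": 1,"y": 0,"z": -0.3,"rx": 0,"ry": 0,"rz": 0.975}
    - {"x": 1,"y": 0,"z": -0.3,"rx": 0,"ry": 0,"rz": 0.975}
    - {"x": 1,"y": 0,"z": -0.3,"rx": 0,"ry": 0,"rz": 0.975}
    - {"x": 1,"y": 0,"z": -0.2,"rx": 0,"ry": 0,"rz": 0.975}
    - {"x": 1,"y": 0,"z": -0.1,"rx": 0,"ry": 0,"rz": 0.925}

```text
clock: 2.15
tool_pos: [0.4038, 0.3817, 0.3521]
orientation: [-180.0, 0.0, -81.9]
force: [0.6, -0.4, 0.3]
opening: 0.0877
gripper_force: 0.0
```

```bash
python3 - <<'E'
from h import *
togo((0.39,-0.21,0.26),-81.8)
E
```

```text
at [0.4038 0.3817 0.3521] [-1.7998e+02  3.0000e-02 -8.1920e+01] t 2.15 F [ 0.6 -0.4  0.3] open 0.0877
 units in tool axes [23.36  3.87  3.67] ('rz', np.float64(-0.03))
```

play_rows:
  motion:
    - {"x": 1,"y": 0.17,"z": 0,"rx": 0,"ry": 0,"rz": 0}
    - {"x": 1,"y": 0.17,"z": 0,"rx": 0,"ry": 0,"rz": 0}
    - {"x": 1,"y": 0.17,"z": 0,"rx": 0,"ry": 0,"rz": 0}
    - {"x": 1,"y": 0.17,"z": 0,"rx": 0,"ry": 0,"rz": 0}
    - {"x": 1,"y": 0.17,"z": 0,"rx": 0,"ry": 0,"rz": 0}
    - {"x": 1,"y": 0.17,"z": 0,"rx": 0,"ry": 0,"rz": 0}
    - {"x": 1,"y": 0.17,"z": 0,"rx": 0,"ry": 0,"rz": 0}
    - {"x": 1,"y": 0.17,"z": 0,"rx": 0,"ry": 0,"rz": 0}
    - {"x": 1,"y": 0.17,"z": 0.2,"rx": 0,"ry": 0,"rz": 0}
    - {"x": 1,"y": 0.17,"z": 0.2,"rx": 0,"ry": 0,"rz": 0}
    - {"x": 1,"y": 0.17,"z": 0.2,"rx": 0,"ry": 0,"rz": 0}
    - {"x": 1,"y": 0.17,"z": 0.2,"rx": 0,"ry": 0,"rz": 0}
    - {"x": 1,"y": 0.17,"z": 0.2,"rx": 0,"ry": 0,"rz": 0}
    - {"x": 1,"y": 0.17,"z": 0.2,"rx": 0,"ry": 0,"rz": 0}
    - {"x": 1,"y": 0.17,"z": 0.2,"rx": 0,"ry": 0,"rz": 0}
    - {"x": 1,"y": 0.17,"z": 0.2,"rx": 0,"ry": 0,"rz": 0}
    - {"x": 1,"y": 0.17,"z": 0.2,"rx": 0,"ry": 0,"rz": 0}
    - {"x": 0.8,"y": 0.17,"z": 0.2,"rx": 0,"ry": 0,"rz": 0}
    - {"x": 0.5,"y": 0.17,"z": 0.2,"rx": 0,"ry": 0,"rz": 0}
    - {"x": 0.2,"y": 0.1,"z": 0,"rx": 0,"ry": 0,"rz": 0}

```text
clock: 4.65
tool_pos: [0.3874, -0.0872, 0.2962]
orientation: [180.0, 0.0, -81.7]
force: [-0.9, -0.2, -0.4]
opening: 0.0879
gripper_force: 0.0
```

```bash
python3 - <<'E'
from h import *
togo((0.3856,-0.2205,0.052),-81.8)
im,c=snap('wrist','w1.png'); print(c['position'])
for n,P in dict(lid=(.3856,-.2205,.084),lock=(.5213,-.1687,.245),poise=(.5338,-.2492,.189),dish=(.507,-.0697,.055)).items(): print(n,proj(c,'wrist',P).round())
E
```

```text
at [ 0.3874 -0.0872  0.2962] [179.96   0.   -81.73] t 4.65 F [-0.9 -0.2 -0.4] open 0.0879
 units in tool axes [5.26 0.83 9.77] ('rz', np.float64(0.02))
[ 0.39870735 -0.16883367  0.4537965 ]
lid [298.  72.]
lock [105. 100.]
poise [137.  11.]
dish [185. 182.]
```

View pics/w1.png

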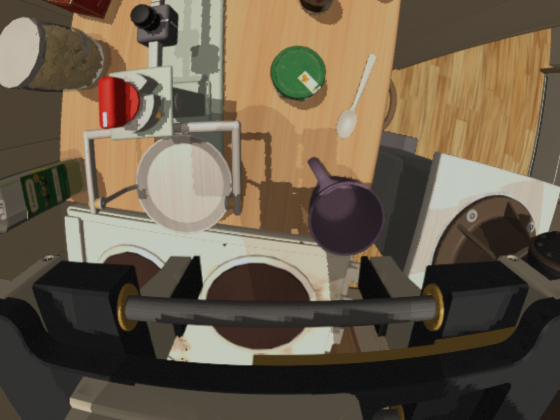

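The wrist view shows the lid at (298,73), the dish at (185,183), the lock bar at (114,103) and the poise knob at about (145,18). The predictions agree, with the lock and poise a few pixels off, so I'll refine those two later. Next I'll move over the jar and descend.

play_rows:
  motion:
    - {"x": 0.9,"y": 0.14,"z": 0.6,"rx": 0,"ry": 0,"rz": 0}
    - {"x": 0.9,"y": 0.14,"z": 0.7,"rx": 0,"ry": 0,"rz": 0}
    - {"x": 0.9,"y": 0.14,"z": 0.7,"rx": 0,"ry": 0,"rz": 0}
    - {"x": 0.9,"y": 0.14,"z": 0.7,"rx": 0,"ry": 0,"rz": 0}
    - {"x": 0.9,"y": 0.14,"z": 0.7,"rx": 0,"ry": 0,"rz": 0}
    - {"x": 0.76,"y": 0.13,"z": 0.7,"rx": 0,"ry": 0,"rz": 0}
    - {"x": 0,"y": 0,"z": 0.7,"rx": 0,"ry": 0,"rz": 0}
    - {"x": 0,"y": 0,"z": 0.7,"rx": 0,"ry": 0,"rz": 0}
    - {"x": 0,"y": 0,"z": 0.5,"rx": 0,"ry": 0,"rz": 0}
    - {"x": 0,"y": 0,"z": 0,"rx": 0,"ry": 0,"rz": 0}

```text
clock: 5.95
tool_pos: [0.3863, -0.2192, 0.146]
orientation: [179.9, 0.0, -81.6]
force: [-0.1, -0.4, 0.2]
opening: 0.0878
gripper_force: 0.0
```

```bash
python3 - <<'E'
from m import *
togo((0.3856,-0.2205,0.049),-81.8)
im,c=snap('wrist','w2.png')
b=blobs(im,[45,100,30],[90,255,255]); print(b); print(plane(c,'wrist',*b[0][1],.084), proj(c,'wrist',(.3856,-.2205,.084)))
t,ct=snap('top'); s,cs=snap('side')
# lid bbox centre checks in untouched first wrist picture
for n,cc in (('top',ct),('side',cs)):
    b=blobs(cv2.imread(f'pics/{n}0.png'),[45,100,30],[90,255,255],dict(top=(250,225,295,260),side=(270,220,312,256))[n])[0]; x,y,w,h=b[2]
    print(n,b,plane(cc,n,*b[1],.082),proj(cc,n,(.3856,-.2205,.084)))
E
```

```text
at [ 0.3863 -0.2192  0.146 ] [ 1.7992e+02  2.0000e-02 -8.1630e+01] t 5.95 F [-0.1 -0.4  0.2] open 0.0878
 units in tool axes [0.05 0.03 3.88] ('rz', np.float64(0.04))
[(4780, [278.1, 222.3], [239, 184, 83, 82]), (79, [4.2, 74.2], [0, 66, 9, 19])]
[ 0.38769366 -0.22584981  0.084     ] [279.92269046 229.64707463]
top (504, [271.7, 242.7], [258, 231, 28, 27]) [ 0.38877375 -0.22319827  0.082     ] [270.92829446 243.84776456]
side (587, [288.6, 240.1], [275, 227, 30, 29]) [ 0.38821252 -0.21990385  0.082     ] [289.96122795 239.58426773]
```

play_rows:
  motion:
    - {"x": 0.15,"y": 0.03,"z": 0.5,"rx": 0,"ry": 0,"rz": 0}
    - {"x": 0,"y": 0,"z": 0.7,"rx": 0,"ry": 0,"rz": 0}
    - {"x": 0,"y": 0,"z": 0.7,"rx": 0,"ry": 0,"rz": 0}
    - {"x": 0,"y": 0,"z": 0.7,"rx": 0,"ry": 0,"rz": 0}
    - {"x": 0,"y": 0,"z": 0.6,"rx": 0,"ry": 0,"rz": 0}
    - {"x": 0,"y": 0,"z": 0.4,"rx": 0,"ry": 0,"rz": 0}
    - {"x": 0,"y": 0,"z": 0.3,"rx": 0,"ry": 0,"rz": 0}
    - {"x": 0,"y": 0,"z": 0,"rx": 0,"ry": 0,"rz": 0}

```text
clock: 7.1
tool_pos: [0.3861, -0.2234, 0.0487]
orientation: [180.0, 0.0, -81.7]
force: [0.3, -0.9, -0.0]
opening: 0.0877
gripper_force: 0.0
```

play_rows:
  motion:
    - {"x": 0,"y": 0,"z": 0,"rx": 0,"ry": 0,"rz": 0}
    - {"x": 0,"y": 0,"z": 0,"rx": 0,"ry": 0,"rz": 0}
    - {"x": 0,"y": 0,"z": 0,"rx": 0,"ry": 0,"rz": 0}
    - {"x": 0,"y": 0,"z": 0,"rx": 0,"ry": 0,"rz": 0}
    - {"x": 0,"y": 0,"z": 0,"rx": 0,"ry": 0,"rz": 0}
  fingers: -1

```text
clock: 7.72
tool_pos: [0.3868, -0.2234, 0.0494]
orientation: [-180.0, -0.0, -81.7]
force: [0.4, 0.7, 4.5]
opening: 0.0641
gripper_force: 30.0
```

The jar is held at 64 mm. The wrist camera sits 82 mm along tool +x, so over the dish it would end up right above the lock knob. I'll lift and turn half a turn so it faces away; the last joint's range allows that.

play_rows:
  motion:
    - {"x": 0,"y": 0,"z": -0.5,"rx": 0,"ry": 0,"rz": 0}
    - {"x": 0,"y": 0,"z": -1,"rx": 0,"ry": 0,"rz": 0}
    - {"x": 0,"y": 0,"z": -1,"rx": 0,"ry": 0,"rz": 0.5}
    - {"x": 0,"y": 0,"z": -1,"rx": 0,"ry": 0,"rz": 1}
    - {"x": 0,"y": 0,"z": -1,"rx": 0,"ry": 0,"rz": 1}
    - {"x": 0,"y": 0,"z": -1,"rx": 0,"ry": 0,"rz": 1}
    - {"x": 0,"y": 0,"z": -1,"rx": 0,"ry": 0,"rz": 1}
    - {"x": 0,"y": 0,"z": -0.5,"rx": 0,"ry": 0,"rz": 1}
    - {"x": 0,"y": 0,"z": 0,"rx": 0,"ry": 0,"rz": 1}
    - {"x": 0,"y": 0,"z": 0,"rx": 0,"ry": 0,"rz": 1}
    - {"x": 0,"y": 0,"z": 0,"rx": 0,"ry": 0,"rz": 1}
    - {"x": 0,"y": 0,"z": 0,"rx": 0,"ry": 0,"rz": 1}
    - {"x": 0,"y": 0,"z": 0,"rx": 0,"ry": 0,"rz": 1}
    - {"x": 0,"y": 0,"z": 0,"rx": 0,"ry": 0,"rz": 1}
    - {"x": 0,"y": 0,"z": 0,"rx": 0,"ry": 0,"rz": 1}
    - {"x": 0,"y": 0,"z": 0,"rx": 0,"ry": 0,"rz": 1}
    - {"x": 0,"y": 0,"z": 0,"rx": 0,"ry": 0,"rz": 1}
    - {"x": 0,"y": 0,"z": 0,"rx": 0,"ry": 0,"rz": 1}
    - {"x": 0,"y": 0,"z": 0,"rx": 0,"ry": 0,"rz": 1}
    - {"x": 0,"y": 0,"z": 0,"rx": 0,"ry": 0,"rz": 1}

```text
clock: 10.22
tool_pos: [0.3855, -0.2232, 0.2242]
orientation: [179.9, -0.0, -151.8]
force: [-0.2, 0.5, -3.2]
opening: 0.0644
gripper_force: 30.0
```

```bash
python3 - <<'E'
from m import *
togo((0.507,-0.07,0.3)); print(ctrl.get_obs()['joint_pos'].round(1))
# refine lock & poise with w1 (pose fixed then)
cw=dict(vertical_fov=65.70646984690485,cx=280.01682221759324,cy=215.4338439971386,position=np.array([.39870735,-.16883367,.4537965]))
t0=Rot.from_euler('xyz',[-17.84779539,-0.13748934,-109.5553138],degrees=True); g0=Rot.from_euler('xyz',[179.9285,-.006,-19.4724],degrees=True); g1=Rot.from_euler('xyz',[179.96,0,-81.73],degrees=True)
cw['rotation']=(g1*g0.inv()*t0).as_matrix()
im=cv2.imread('pics/w1.png')
print('chk',proj(cw,'wrist',(.3856,-.2205,.084)))
bl=blobs(im,[-8,120,80],[8,255,255],(85,65,150,140)); print(bl)
ct=fix(cams.get_calibration('top'));cs=fix(cams.get_calibration('side'))
for nm,a,b,w in (('poise',(264,158.5),(217.7,193),(146,17)),('lockbar top',(225.5,154),(213,216),(105.5,103))):
    rs=[ray(ct,'top',*a),ray(cs,'side',*b),ray(cw,'wrist',*w)]
    P=tri(*rs); print(nm,P.round(4),[np.linalg.norm(np.cross(P-p,d)).round(4) for p,d in rs])
cr=im[0:220,50:250]; cv2.imwrite('pics/w1z.png',cv2.resize(cr,None,fx=2.7,fy=2.7,interpolation=cv2.INTER_CUBIC))
E
```

```text
at [ 0.3855 -0.2232  0.2242] [ 1.7995e+02 -3.0000e-02 -1.5182e+02] t 10.22 F [-0.2  0.5 -3.2] open 0.0644
 units in tool axes [-7.18  3.11 -3.03] 
[ -4.6  -1.6 -26.9  -0.  -64.8 -57.2]
chk [297.70040285  71.16613134]
[(804, [106.9, 100.5], [98, 76, 20, 53]), (445, [130.7, 101.2], [125, 82, 15, 40])]
poise [ 0.53   -0.2472  0.1858] [np.float64(0.0032), np.float64(0.0021), np.float64(0.0051)]
lockbar top [ 0.52   -0.1673  0.2446] [np.float64(0.001), np.float64(0.0007), np.float64(0.0011)]
```

View pics/w1z.png

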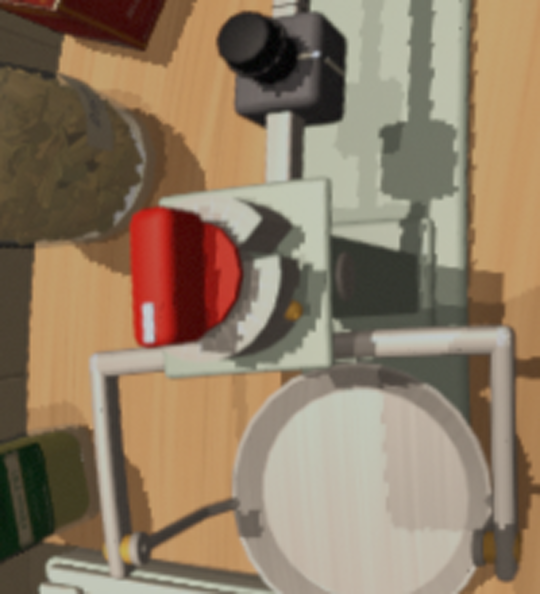

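The wrist crop puts the lock bar top at picture (107,102), which gives (0.520, -0.167, 0.245), matching its known height. The poise knob top is at (141,15). A full half turn would pass the last joint's range, since yaw = j1 + j6 - 90. I'll stop at yaw -242, 20° off, which still turns the camera away from the lock.

play_rows:
  motion:
    - {"x": 0,"y": 0,"z": 0,"rx": 0,"ry": 0,"rz": 1}
    - {"x": 0,"y": 0,"z": 0,"rx": 0,"ry": 0,"rz": 1}
    - {"x": 0,"y": 0,"z": 0,"rx": 0,"ry": 0,"rz": 1}
    - {"x": 0,"y": 0,"z": 0,"rx": 0,"ry": 0,"rz": 1}
    - {"x": 0,"y": 0,"z": 0,"rx": 0,"ry": 0,"rz": 1}
    - {"x": 0,"y": 0,"z": 0,"rx": 0,"ry": 0,"rz": 1}
    - {"x": 0,"y": 0,"z": 0,"rx": 0,"ry": 0,"rz": 1}
    - {"x": 0,"y": 0,"z": 0,"rx": 0,"ry": 0,"rz": 1}
    - {"x": 0,"y": 0,"z": 0,"rx": 0,"ry": 0,"rz": 1}
    - {"x": 0,"y": 0,"z": 0,"rx": 0,"ry": 0,"rz": 1}
    - {"x": 0,"y": 0,"z": 0,"rx": 0,"ry": 0,"rz": 1}
    - {"x": 0,"y": 0,"z": 0,"rx": 0,"ry": 0,"rz": 1}
    - {"x": 0,"y": 0,"z": 0,"rx": 0,"ry": 0,"rz": 1}
    - {"x": 0,"y": 0,"z": 0,"rx": 0,"ry": 0,"rz": 1}
    - {"x": 0,"y": 0,"z": 0,"rx": 0,"ry": 0,"rz": 1}
    - {"x": 0,"y": 0,"z": 0,"rx": 0,"ry": 0,"rz": 1}
    - {"x": 0,"y": 0,"z": 0,"rx": 0,"ry": 0,"rz": 1}
    - {"x": 0,"y": 0,"z": 0,"rx": 0,"ry": 0,"rz": 1}
    - {"x": 0,"y": 0,"z": 0,"rx": 0,"ry": 0,"rz": 1}
    - {"x": 0,"y": 0,"z": 0,"rx": 0,"ry": 0,"rz": 1}

```text
clock: 12.72
tool_pos: [0.3855, -0.2231, 0.2242]
orientation: [-180.0, -0.1, 128.2]
force: [0.3, -1.1, -3.2]
opening: 0.0641
gripper_force: 30.0
```

play_rows:
  motion:
    - {"x": 0,"y": 0,"z": 0,"rx": 0,"ry": 0,"rz": 1}
    - {"x": 0,"y": 0,"z": 0,"rx": 0,"ry": 0,"rz": 1}
    - {"x": 0,"y": 0,"z": 0,"rx": 0,"ry": 0,"rz": 0.5}

```text
clock: 13.1
tool_pos: [0.3857, -0.2232, 0.2242]
orientation: [-180.0, -0.0, 118.2]
force: [-0.6, 0.4, -3.5]
opening: 0.0642
gripper_force: 30.0
```

```bash
python3 - <<'E'
from h import *
togo((0.387,-0.07,0.224)); togo((.507,-.069,.224)); print(ctrl.get_obs()['joint_pos'].round(1))
E
```

```text
at [ 0.3857 -0.2232  0.2242] [-1.7998e+02 -4.0000e-02  1.1825e+02] t 13.1 F [-0.6  0.4 -3.5] open 0.0642
 units in tool axes [5.37 2.95 0.01] 
at [ 0.3857 -0.2232  0.2242] [-1.7998e+02 -4.0000e-02  1.1825e+02] t 13.1 F [-0.6  0.4 -3.5] open 0.0642
 units in tool axes [3.14 7.19 0.01] 
[  -4.6   -1.6  -26.9   -0.   -64.8 -147.2]
```

play_rows:
  motion:
    - {"x": 0.4,"y": 0.2,"z": 0,"rx": 0,"ry": 0,"rz": 0}
    - {"x": 0.8,"y": 0.44,"z": 0,"rx": 0,"ry": 0,"rz": 0}
    - {"x": 0.8,"y": 0.44,"z": 0,"rx": 0,"ry": 0,"rz": 0}
    - {"x": 0.8,"y": 0.44,"z": 0,"rx": 0,"ry": 0,"rz": 0}
    - {"x": 0.8,"y": 0.44,"z": 0,"rx": 0,"ry": 0,"rz": 0}
    - {"x": 0.8,"y": 0.44,"z": 0,"rx": 0,"ry": 0,"rz": 0}
    - {"x": 0.6,"y": 0.44,"z": 0,"rx": 0,"ry": 0,"rz": 0}
    - {"x": 0.3,"y": 0.3,"z": 0,"rx": 0,"ry": 0,"rz": 0}
    - {"x": -0.3,"y": 0.5,"z": 0,"rx": 0,"ry": 0,"rz": 0}
    - {"x": -0.4,"y": 0.8,"z": 0,"rx": 0,"ry": 0,"rz": 0}
    - {"x": -0.5,"y": 0.9,"z": 0,"rx": 0,"ry": 0,"rz": 0}
    - {"x": -0.5,"y": 0.9,"z": 0,"rx": 0,"ry": 0,"rz": 0}
    - {"x": -0.3,"y": 0.6,"z": 0,"rx": 0,"ry": 0,"rz": 0}
    - {"x": -0.2,"y": 0.4,"z": 0,"rx": 0,"ry": 0,"rz": 0}
    - {"x": 0,"y": 0,"z": 0,"rx": 0,"ry": 0,"rz": 0}

```text
clock: 14.98
tool_pos: [0.5091, -0.0694, 0.2237]
orientation: [-180.0, -0.0, 118.3]
force: [-0.2, -0.2, -2.9]
opening: 0.0643
gripper_force: 30.0
```

```bash
python3 - <<'E'
from h import *
togo((.5065,-.069,.104)); print(ctrl.get_obs()['joint_pos'].round(1))
snap('side','s2.png')
E
```

```text
at [ 0.5091 -0.0694  0.2237] [-1.7995e+02 -1.0000e-02  1.1831e+02] t 14.97 F [-0.2 -0.2 -2.9] open 0.0643
 units in tool axes [ 0.06 -0.08  4.79] 
[  14.2    5.4  -19.6   -0.   -65.  -165.8]
```

View pics/s2.png

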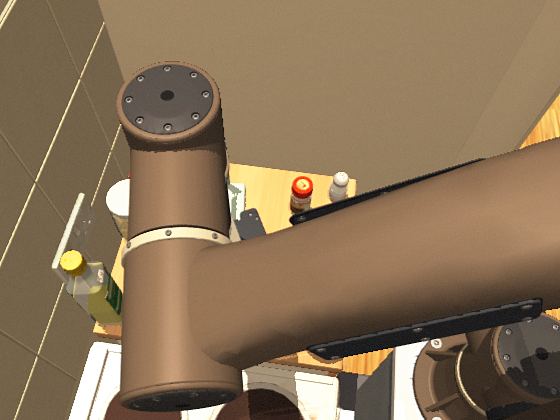

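The arm hides the scale in the side view. It also shows the spice jar and salt cellar undisturbed. Next I'll lower the jar carefully.

play_rows:
  motion:
    - {"x": 0,"y": -0.08,"z": 0.4,"rx": 0,"ry": 0,"rz": 0}
    - {"x": 0,"y": 0,"z": 0.6,"rx": 0,"ry": 0,"rz": 0}
    - {"x": 0,"y": 0,"z": 0.6,"rx": 0,"ry": 0,"rz": 0}
    - {"x": 0,"y": 0,"z": 0.6,"rx": 0,"ry": 0,"rz": 0}
    - {"x": 0,"y": 0,"z": 0.6,"rx": 0,"ry": 0,"rz": 0}
    - {"x": 0,"y": 0,"z": 0.6,"rx": 0,"ry": 0,"rz": 0}
    - {"x": 0,"y": 0,"z": 0.5,"rx": 0,"ry": 0,"rz": 0}
    - {"x": 0,"y": 0,"z": 0.4,"rx": 0,"ry": 0,"rz": 0}
    - {"x": 0,"y": 0,"z": 0.2,"rx": 0,"ry": 0,"rz": 0}
    - {"x": 0,"y": 0,"z": 0,"rx": 0,"ry": 0,"rz": 0}

```text
clock: 16.27
tool_pos: [0.5071, -0.0702, 0.1114]
orientation: [-180.0, -0.0, 118.3]
force: [-0.2, -0.1, -3.1]
opening: 0.0644
gripper_force: 30.0
```

play_rows:
  motion:
    - {"x": 0,"y": 0,"z": 0.1,"rx": 0,"ry": 0,"rz": 0}
    - {"x": 0,"y": 0,"z": 0.1,"rx": 0,"ry": 0,"rz": 0}
    - {"x": 0,"y": 0,"z": 0,"rx": 0,"ry": 0,"rz": 0}

```text
clock: 16.65
tool_pos: [0.5072, -0.0702, 0.1066]
orientation: [180.0, -0.0, 118.3]
force: [-0.2, -0.1, -3.1]
opening: 0.0638
gripper_force: 30.0
```

play_rows:
  motion:
    - {"x": 0,"y": 0,"z": 0.06,"rx": 0,"ry": 0,"rz": 0}
    - {"x": 0,"y": 0,"z": 0.05,"rx": 0,"ry": 0,"rz": 0}
    - {"x": 0,"y": 0,"z": 0,"rx": 0,"ry": 0,"rz": 0}

```text
clock: 17.02
tool_pos: [0.5072, -0.0702, 0.1037]
orientation: [-180.0, 0.0, 118.3]
force: [0.3, 0.1, -2.2]
opening: 0.0641
gripper_force: 30.0
```

play_rows:
  motion:
    - {"x": 0,"y": 0,"z": 0.06,"rx": 0,"ry": 0,"rz": 0}
    - {"x": 0,"y": 0,"z": 0,"rx": 0,"ry": 0,"rz": 0}

```text
clock: 17.27
tool_pos: [0.5072, -0.0702, 0.1022]
orientation: [-180.0, -0.0, 118.3]
force: [-0.0, 0.2, -3.1]
opening: 0.0639
gripper_force: 30.0
```

play_rows:
  motion:
    - {"x": 0,"y": 0,"z": 0.06,"rx": 0,"ry": 0,"rz": 0}
    - {"x": 0,"y": 0,"z": 0,"rx": 0,"ry": 0,"rz": 0}

```text
clock: 17.52
tool_pos: [0.5072, -0.0702, 0.1008]
orientation: [180.0, 0.0, 118.3]
force: [0.4, -0.1, -1.9]
opening: 0.0648
gripper_force: 30.0
```

play_rows:
  motion:
    - {"x": 0,"y": 0,"z": 0.06,"rx": 0,"ry": 0,"rz": 0}
    - {"x": 0,"y": 0,"z": 0,"rx": 0,"ry": 0,"rz": 0}

```text
clock: 17.77
tool_pos: [0.5072, -0.0702, 0.0994]
orientation: [180.0, 0.0, 118.3]
force: [-0.5, -0.5, -0.2]
opening: 0.0644
gripper_force: 30.0
```

The jar's weight is now on the dish. I'll open partly and raise straight up.

play_rows:
  motion:
    - {"x": 0,"y": 0,"z": 0,"rx": 0,"ry": 0,"rz": 0}
    - {"x": 0,"y": 0,"z": 0,"rx": 0,"ry": 0,"rz": 0}
    - {"x": 0,"y": 0,"z": 0,"rx": 0,"ry": 0,"rz": 0}
    - {"x": 0,"y": 0,"z": 0,"rx": 0,"ry": 0,"rz": 0}
    - {"x": 0,"y": 0,"z": 0,"rx": 0,"ry": 0,"rz": 0}
  fingers: 0.77

```text
clock: 18.4
tool_pos: [0.5072, -0.0702, 0.0993]
orientation: [180.0, 0.0, 118.3]
force: [-0.6, -0.1, 0.2]
opening: 0.0777
gripper_force: 0.0
```

play_rows:
  motion:
    - {"x": 0,"y": 0,"z": -0.2,"rx": 0,"ry": 0,"rz": 0}
    - {"x": 0,"y": 0,"z": -0.4,"rx": 0,"ry": 0,"rz": 0}
    - {"x": 0,"y": 0,"z": -0.6,"rx": 0,"ry": 0,"rz": 0}
    - {"x": 0,"y": 0,"z": -0.8,"rx": 0,"ry": 0,"rz": 0}
    - {"x": 0,"y": 0,"z": -1,"rx": 0,"ry": 0,"rz": 0}
    - {"x": 0,"y": 0,"z": -1,"rx": 0,"ry": 0,"rz": -1}
    - {"x": 0,"y": 0,"z": -1,"rx": 0,"ry": 0,"rz": -1}
    - {"x": 0,"y": 0,"z": -1,"rx": 0,"ry": 0,"rz": -1}
    - {"x": 0,"y": 0,"z": -1,"rx": 0,"ry": 0,"rz": -1}
    - {"x": 0,"y": 0,"z": -0.5,"rx": 0,"ry": 0,"rz": -1}
    - {"x": 0,"y": 0,"z": 0,"rx": 0,"ry": 0,"rz": -1}
    - {"x": 0,"y": 0,"z": 0,"rx": 0,"ry": 0,"rz": -1}
    - {"x": 0,"y": 0,"z": 0,"rx": 0,"ry": 0,"rz": -1}
    - {"x": 0,"y": 0,"z": 0,"rx": 0,"ry": 0,"rz": -1}
    - {"x": 0,"y": 0,"z": 0,"rx": 0,"ry": 0,"rz": -1}
    - {"x": 0,"y": 0,"z": 0,"rx": 0,"ry": 0,"rz": -1}
    - {"x": 0,"y": 0,"z": 0,"rx": 0,"ry": 0,"rz": -1}
    - {"x": 0,"y": 0,"z": 0,"rx": 0,"ry": 0,"rz": -1}
    - {"x": 0,"y": 0,"z": 0,"rx": 0,"ry": 0,"rz": -1}
    - {"x": 0,"y": 0,"z": 0,"rx": 0,"ry": 0,"rz": -1}

```text
clock: 20.9
tool_pos: [0.5071, -0.0703, 0.2881]
orientation: [180.0, 0.1, 178.5]
force: [-0.1, -1.1, 1.0]
opening: 0.0779
gripper_force: 0.0
```

```bash
python3 - <<'E'
from m import *
togo((.520,-.1673,.3),-81.6)
for n in ('top','wrist'):
    im,c=snap(n,n+'3.png'); b=blobs(im,[45,100,30],[90,255,255]); print(n,b)
    for x in b: u,v,w,h=x[2]; print(plane(c,n,u+w/2,v+h/2,.137))
    print('red',blobs(im,[-8,120,80],[8,255,255]))
    print(proj(c,n,(.507,-.07,.139)), proj(c,n,(.52,-.1673,.245)))
E
```

```text
at [ 0.5071 -0.0703  0.2881] [1.7999e+02 7.0000e-02 1.7847e+02] t 20.9 F [-0.1 -1.1  1. ] open 0.0779
 units in tool axes [-0.62 -3.87 -0.48] ('rz', np.float64(65.02))
top [(513, [187.2, 203.4], [173, 190, 29, 26]), (102, [166.3, 149.1], [156, 140, 21, 16]), (91, [169.2, 157.7], [160, 153, 19, 10])]
[ 0.50246005 -0.07214613  0.137     ]
[ 0.66588376 -0.05455766  0.137     ]
[ 0.6345082  -0.05622334  0.137     ]
red [(832, [276.3, 128.1], [265, 107, 25, 47]), (271, [225.9, 157.2], [216, 148, 19, 19]), (225, [326.3, 230.2], [316, 219, 21, 23])]
[185.92972877 200.99943269] [225.07623788 153.5201164 ]
wrist [(2420, [279.5, 195.5], [249, 168, 60, 60]), (211, [306.6, 341.7], [288, 335, 32, 19]), (211, [294.1, 331.4], [280, 328, 38, 16])]
[ 0.50387764 -0.07066116  0.137     ]
[ 0.68774172 -0.04500885  0.137     ]
[ 0.67375804 -0.05119761  0.137     ]
red [(1381, [154.8, 250.8], [127, 230, 53, 40]), (520, [57.5, 98.2], [42, 80, 34, 35])]
[279.75178265 201.59199114] [146.33311795 261.56352292]
```

The jar stands in the dish at about (0.504, -0.071), within 4 mm of its centre. Next I'll turn back to yaw -81.5 for the lock.

play_rows:
  motion:
    - {"x": 0,"y": 0,"z": 0,"rx": 0,"ry": 0,"rz": -1}
    - {"x": 0,"y": 0,"z": 0,"rx": 0,"ry": 0,"rz": -1}
    - {"x": 0,"y": 0,"z": 0,"rx": 0,"ry": 0,"rz": -1}
    - {"x": 0,"y": 0,"z": 0,"rx": 0,"ry": 0,"rz": -1}
    - {"x": 0,"y": 0,"z": 0,"rx": 0,"ry": 0,"rz": -1}
    - {"x": 0,"y": 0,"z": 0,"rx": 0,"ry": 0,"rz": -1}
    - {"x": 0,"y": 0,"z": 0,"rx": 0,"ry": 0,"rz": -1}
    - {"x": 0,"y": 0,"z": 0,"rx": 0,"ry": 0,"rz": -1}
    - {"x": 0,"y": 0,"z": 0,"rx": 0,"ry": 0,"rz": -1}
    - {"x": 0,"y": 0,"z": 0,"rx": 0,"ry": 0,"rz": -1}
    - {"x": 0,"y": 0,"z": 0,"rx": 0,"ry": 0,"rz": -1}
    - {"x": 0,"y": 0,"z": 0,"rx": 0,"ry": 0,"rz": -1}
    - {"x": 0,"y": 0,"z": 0,"rx": 0,"ry": 0,"rz": -1}
    - {"x": 0,"y": 0,"z": 0,"rx": 0,"ry": 0,"rz": -1}
    - {"x": 0,"y": 0,"z": 0,"rx": 0,"ry": 0,"rz": -1}
    - {"x": 0,"y": 0,"z": 0,"rx": 0,"ry": 0,"rz": -1}
    - {"x": 0,"y": 0,"z": 0,"rx": 0,"ry": 0,"rz": -1}
    - {"x": 0,"y": 0,"z": 0,"rx": 0,"ry": 0,"rz": -1}
    - {"x": 0,"y": 0,"z": 0,"rx": 0,"ry": 0,"rz": -1}
    - {"x": 0,"y": 0,"z": 0,"rx": 0,"ry": 0,"rz": -1}
  fingers: -0.2

```text
clock: 23.5
tool_pos: [0.5071, -0.0703, 0.2876]
orientation: [-180.0, 0.0, -101.6]
force: [-0.2, -0.2, -0.3]
opening: 0.0353
gripper_force: 0.0
```

play_rows:
  motion:
    - {"x": 0,"y": 0,"z": 0,"rx": 0,"ry": 0,"rz": -1}
    - {"x": 0,"y": 0,"z": 0,"rx": 0,"ry": 0,"rz": -1}
    - {"x": 0,"y": 0,"z": 0,"rx": 0,"ry": 0,"rz": -1}
    - {"x": 0,"y": 0,"z": 0,"rx": 0,"ry": 0,"rz": -1}
    - {"x": 0,"y": 0,"z": 0,"rx": 0,"ry": 0,"rz": -1}
    - {"x": 0.8,"y": 0,"z": 0,"rx": 0,"ry": 0,"rz": 0}
    - {"x": 0.8,"y": 0,"z": 0,"rx": 0,"ry": 0,"rz": 0}
    - {"x": 0.8,"y": 0,"z": 0,"rx": 0,"ry": 0,"rz": 0}
    - {"x": 0.6,"y": 0,"z": 0,"rx": 0,"ry": 0,"rz": 0}
    - {"x": 0,"y": 0,"z": 0,"rx": 0,"ry": 0,"rz": 0}

```text
clock: 24.75
tool_pos: [0.518, -0.1452, 0.287]
orientation: [180.0, -0.0, -81.8]
force: [1.3, 0.7, -0.9]
opening: 0.0348
gripper_force: 0.0
```

```bash
python3 - <<'E'
from m import *
togo((.520,-.1673,.227),-81.5)
im,c=snap('wrist','w4.png')
print('red',blobs(im,[-8,120,80],[8,255,255],k=5), proj(c,'wrist',(.52,-.1673,.245)))
g=blobs(im,[0,0,0],[180,255,60],(150,0,420,200)); print(g,proj(c,'wrist',(.5338,-.2492,.189)))
cv2.imwrite('pics/w4z.png',cv2.resize(im[0:320,150:420],None,fx=1.85,fy=1.85,interpolation=cv2.INTER_CUBIC))
E
```

```text
at [ 0.518  -0.1452  0.287 ] [180.    -0.   -81.79] t 24.75 F [ 1.3  0.7 -0.9] open 0.0348
 units in tool axes [0.89 0.05 2.4 ] ('rz', np.float64(-0.07))
red [(1878, [277.9, 202.6], [255, 176, 47, 60]), (1479, [133.7, 17.2], [106, 0, 60, 41]), (744, [428.6, 43.4], [409, 25, 42, 38])] [280.50135167 209.7117197 ]
[(226, [281.2, 95.6], [266, 79, 28, 28]), (173, [397.0, 60.1], [390, 44, 23, 27]), (125, [170.3, 24.4], [164, 14, 12, 22])] [277.62093992  85.49422217]
```

View pics/w4z.png

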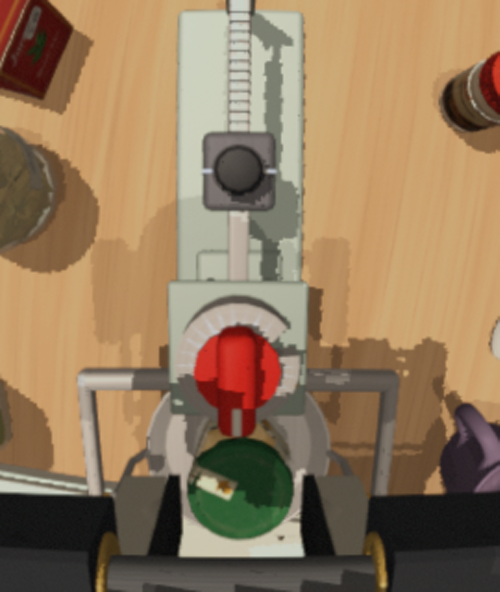

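The wrist crop shows the bar top centred near picture (278,205) and the poise knob top at (279,91). That puts the lock at about (0.521, -0.169). I'll descend onto it and grip.

play_rows:
  motion:
    - {"x": 0.4,"y": 0,"z": 0,"rx": 0,"ry": 0,"rz": -0.05}
    - {"x": 0.56,"y": 0.02,"z": 0,"rx": 0,"ry": 0,"rz": 0}
    - {"x": 0,"y": 0,"z": 0.5,"rx": 0,"ry": 0,"rz": 0}
    - {"x": 0,"y": 0,"z": 0.7,"rx": 0,"ry": 0,"rz": 0}
    - {"x": 0,"y": 0,"z": 0.6,"rx": 0,"ry": 0,"rz": 0}
    - {"x": 0,"y": 0,"z": 0.4,"rx": 0,"ry": 0,"rz": 0}
    - {"x": 0,"y": 0,"z": 0.2,"rx": 0,"ry": 0,"rz": 0}
    - {"x": 0,"y": 0,"z": 0,"rx": 0,"ry": 0,"rz": 0}

```text
clock: 25.8
tool_pos: [0.5211, -0.1682, 0.2267]
orientation: [180.0, -0.0, -81.5]
force: [0.5, 0.2, -0.3]
opening: 0.0352
gripper_force: 0.0
```

play_rows:
  motion:
    - {"x": 0,"y": 0,"z": 0,"rx": 0,"ry": 0,"rz": 0}
    - {"x": 0,"y": 0,"z": 0,"rx": 0,"ry": 0,"rz": 0}
    - {"x": 0,"y": 0,"z": 0,"rx": 0,"ry": 0,"rz": 0}
    - {"x": 0,"y": 0,"z": 0,"rx": 0,"ry": 0,"rz": 0}
  fingers: -1

```text
clock: 26.3
tool_pos: [0.5227, -0.168, 0.2273]
orientation: [-179.8, -0.0, -81.5]
force: [4.7, 1.0, -2.3]
opening: 0.0138
gripper_force: 30.0
```

```bash
python3 - <<'E'
from m import *
togo((.521,-.169,.22),-81.5)
c=None
E
```

```text
at [ 0.5227 -0.168   0.2273] [-1.798e+02 -2.000e-02 -8.145e+01] t 26.3 F [ 4.7  1.  -2.3] open 0.0138
 units in tool axes [0.03 0.08 0.29] ('rz', np.float64(0.01))
```

play_rows:
  motion:
    - {"x": 0,"y": -0.06,"z": 0.1,"rx": 0,"ry": 0,"rz": 0}
    - {"x": 0,"y": 0,"z": 0.1,"rx": 0,"ry": 0,"rz": 0}
    - {"x": 0,"y": 0,"z": 0.08,"rx": 0,"ry": 0,"rz": 0}
    - {"x": 0,"y": 0,"z": 0,"rx": 0,"ry": 0,"rz": 0}

```text
clock: 26.8
tool_pos: [0.5231, -0.1681, 0.2213]
orientation: [-179.9, -0.0, -81.4]
force: [-1.3, 1.8, 8.1]
opening: 0.0141
gripper_force: 30.0
```

play_rows:
  motion:
    - {"x": 0,"y": 0,"z": 0,"rx": 0,"ry": 0,"rz": -0.5}
    - {"x": 0,"y": 0,"z": 0,"rx": 0,"ry": 0,"rz": -1}
    - {"x": 0,"y": 0,"z": 0,"rx": 0,"ry": 0,"rz": -1}
    - {"x": 0,"y": 0,"z": 0,"rx": 0,"ry": 0,"rz": -1}
    - {"x": 0,"y": 0,"z": 0,"rx": 0,"ry": 0,"rz": -1}
    - {"x": 0,"y": 0,"z": 0,"rx": 0,"ry": 0,"rz": -1}
    - {"x": 0,"y": 0,"z": 0,"rx": 0,"ry": 0,"rz": -1}
    - {"x": 0,"y": 0,"z": 0,"rx": 0,"ry": 0,"rz": -1}
    - {"x": 0,"y": 0,"z": 0,"rx": 0,"ry": 0,"rz": -1}
    - {"x": 0,"y": 0,"z": 0,"rx": 0,"ry": 0,"rz": -1}
    - {"x": 0,"y": 0,"z": 0,"rx": 0,"ry": 0,"rz": -1}
    - {"x": 0,"y": 0,"z": 0,"rx": 0,"ry": 0,"rz": -1}
    - {"x": 0,"y": 0,"z": 0,"rx": 0,"ry": 0,"rz": -1}
    - {"x": 0,"y": 0,"z": 0,"rx": 0,"ry": 0,"rz": -0.6}
    - {"x": 0,"y": 0,"z": 0,"rx": 0,"ry": 0,"rz": 0}

```text
clock: 28.68
tool_pos: [0.5236, -0.1678, 0.2214]
orientation: [-179.9, -0.2, -29.0]
force: [0.3, 3.0, 6.8]
opening: 0.0137
gripper_force: 30.0
```

play_rows:
  motion:
    - {"x": 0,"y": 0,"z": -0.15,"rx": 0,"ry": 0,"rz": 0}
    - {"x": 0,"y": 0,"z": -0.2,"rx": 0,"ry": 0,"rz": 0}
    - {"x": 0,"y": 0,"z": -0.2,"rx": 0,"ry": 0,"rz": 0}
    - {"x": 0,"y": 0,"z": 0,"rx": 0,"ry": 0,"rz": 0}

```text
clock: 29.18
tool_pos: [0.5234, -0.168, 0.2345]
orientation: [-180.0, -0.1, -29.1]
force: [3.2, 2.4, 3.3]
opening: 0.0134
gripper_force: 30.0
```

play_rows:
  motion:
    - {"x": 0,"y": 0,"z": 0,"rx": 0,"ry": 0,"rz": 0}
    - {"x": 0,"y": 0,"z": 0,"rx": 0,"ry": 0,"rz": 0}
    - {"x": 0,"y": 0,"z": 0,"rx": 0,"ry": 0,"rz": 0}
    - {"x": 0,"y": 0,"z": 0,"rx": 0,"ry": 0,"rz": 0}
  fingers: -0.2

```text
clock: 29.68
tool_pos: [0.5222, -0.1681, 0.2333]
orientation: [180.0, 0.0, -29.1]
force: [0.9, 0.2, 0.7]
opening: 0.0351
gripper_force: 0.0
```

play_rows:
  motion:
    - {"x": 0,"y": 0,"z": -0.3,"rx": 0,"ry": 0,"rz": 0}
    - {"x": 0,"y": 0,"z": -0.7,"rx": 0,"ry": 0,"rz": 0}
    - {"x": 0,"y": 0,"z": -0.7,"rx": 0,"ry": 0,"rz": 0}
    - {"x": 0,"y": 0,"z": -0.4,"rx": 0,"ry": 0,"rz": 0.5}
    - {"x": 0,"y": 0,"z": 0,"rx": 0,"ry": 0,"rz": 1}
    - {"x": 0,"y": 0,"z": 0,"rx": 0,"ry": 0,"rz": 1}
    - {"x": 0,"y": 0,"z": 0,"rx": 0,"ry": 0,"rz": 1}
    - {"x": 0,"y": 0,"z": 0,"rx": 0,"ry": 0,"rz": 1}
    - {"x": 0,"y": 0,"z": 0,"rx": 0,"ry": 0,"rz": 1}
    - {"x": 0,"y": 0,"z": 0,"rx": 0,"ry": 0,"rz": 1}
    - {"x": 0,"y": 0,"z": 0,"rx": 0,"ry": 0,"rz": 1}
    - {"x": 0,"y": 0,"z": 0,"rx": 0,"ry": 0,"rz": 1}
    - {"x": 0,"y": 0,"z": 0,"rx": 0,"ry": 0,"rz": 1}
    - {"x": 0,"y": 0,"z": 0,"rx": 0,"ry": 0,"rz": 1}
    - {"x": 0,"y": 0,"z": 0,"rx": 0,"ry": 0,"rz": 1}
    - {"x": 0,"y": 0,"z": 0,"rx": 0,"ry": 0,"rz": 1}
    - {"x": 0,"y": 0,"z": 0,"rx": 0,"ry": 0,"rz": 0.5}
    - {"x": 0,"y": 0,"z": 0,"rx": 0,"ry": 0,"rz": 0.1}

```text
clock: 31.92
tool_pos: [0.5225, -0.168, 0.2861]
orientation: [180.0, 0.0, -81.5]
force: [-0.0, 0.3, -1.8]
opening: 0.035
gripper_force: 0.0
```

```bash
python3 - <<'E'
from m import *
togo((.5338,-.2492,.3),-81.5)
im,c=snap('wrist','w5.png'); t,ct=snap('top','top5.png')
print('red w',blobs(im,[-8,120,80],[8,255,255],k=4)); print('red t',blobs(t,[-8,120,80],[8,255,255],(205,130,245,185)))
g=blobs(im,[0,0,0],[180,255,60],(200,0,360,230)); print(g); print(blobs(t,[0,0,0],[180,255,60],(250,140,285,190)))
cv2.imwrite('pics/w5z.png',np.hstack([cv2.resize(im[0:300,170:400],(460,600),interpolation=cv2.INTER_CUBIC),cv2.resize(t[100:280,225:327],(340,600),interpolation=cv2.INTER_CUBIC)]))
E
```

```text
at [ 0.5225 -0.168   0.2861] [180.     0.   -81.49] t 31.93 F [-0.   0.3 -1.8] open 0.035
 units in tool axes [ 3.28  0.03 -0.56] ('rz', np.float64(0.0))
red w [(2195, [136.2, 27.1], [106, 0, 64, 60]), (1993, [280.5, 238.2], [253, 214, 53, 55]), (774, [430.5, 63.6], [411, 45, 42, 39])]
red t [(163, [225.6, 157.3], [217, 150, 17, 14])]
[(596, [281.9, 124.9], [267, 110, 30, 29])]
[(149, [261.0, 161.0], [256, 153, 11, 18]), (118, [264.7, 173.6], [256, 168, 18, 12]), (30, [277.3, 141.7], [273, 140, 9, 5])]
```

View pics/w5z.png

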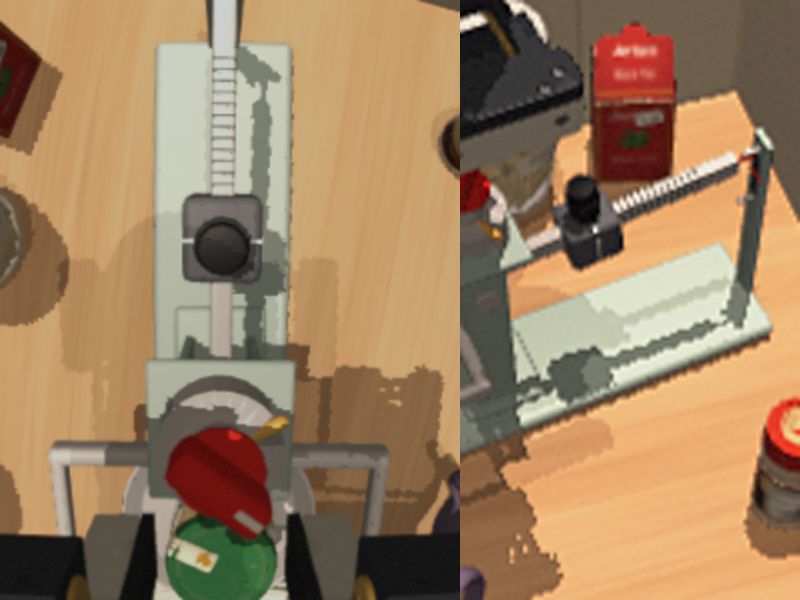

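Last picture: the lock bar is turned and raised, so the beam is free and sits dish-down. The poise knob top is at wrist pixel (280.5,123.5), and in the top view the red pointer tip is at about (311,147). Next I'll locate the knob and calibrate the pointer reading against the first picture.

```bash
cat >> m.py <<'E'
def ptr(t):
    r=t[125:170,295:330]; h=cv2.cvtColor(r,cv2.COLOR_BGR2HSV)
    m=(((h[...,0]<9)|(h[...,0]>171))&(h[...,1]>130)&(h[...,2]>70)).astype(np.uint8)
    n,l,s,c=cv2.connectedComponentsWithStats(m); return [(int(s[i,4]),(c[i]+[295,125]).round(1).tolist()) for i in range(1,n)]
E
python3 - <<'E'
from m import *
c=fix(cams.get_calibration('wrist')); print('knob',[plane(c,'wrist',280.5,123.5,z).round(4) for z in (.189,.197)])
ct=fix(cams.get_calibration('top')); print('lock up', plane(c,'wrist',280,232,.255).round(4))
t=cv2.imread('pics/top5.png'); print(ptr(cv2.imread('pics/top0.png')),ptr(t))
d=np.array([.146,-.989]); Lk=np.array([.5225,-.168])
for b in (-.1,-.05,0,.05,.1):
    q=Lk+d*.2*np.cos(b); print(b,proj(ct,'top',(q[0],q[1],.145-.2*np.sin(b))).round(1))
q=Lk+d*.209; print('mark',proj(ct,'top',(q[0],q[1],.145)).round(1))
togo((.5325,-.236,.175))
E
```

```text
knob [array([ 0.5323, -0.2427,  0.189 ]), array([ 0.5324, -0.2429,  0.197 ])]
lock up [ 0.5233 -0.1791  0.255 ]
[(15, [311.2, 153.0])] [(5, [310.8, 146.8]), (6, [313.0, 151.5])]
-0.1 [311.4 146.8]
-0.05 [311.4 149.6]
0 [311.1 152.5]
0.05 [310.6 155.4]
0.1 [310.  158.3]
mark [314.6 151.2]
at [ 0.5225 -0.168   0.2861] [180.     0.   -81.44] t 32.02 F [ 0.1  0.1 -0.3] open 0.0351
 units in tool axes [2.75 0.01 4.44]
```

The pointer model matches the picture: tilt -0.1 puts it at row 146.8, level at about 152.6, roughly 58 px per rad. The poise knob is at about (0.532, -0.243). I'll go and grip it.

play_rows:
  motion:
    - {"x": 0.5,"y": 0,"z": 0,"rx": 0,"ry": 0,"rz": 0}
    - {"x": 0.9,"y": 0,"z": 0,"rx": 0,"ry": 0,"rz": 0}
    - {"x": 0.9,"y": 0,"z": 0,"rx": 0,"ry": 0,"rz": 0}
    - {"x": 0.7,"y": 0,"z": 0.3,"rx": 0,"ry": 0,"rz": 0}
    - {"x": 0,"y": 0,"z": 0.7,"rx": 0,"ry": 0,"rz": 0}
    - {"x": 0,"y": 0,"z": 0.7,"rx": 0,"ry": 0,"rz": 0}
    - {"x": 0,"y": 0,"z": 0.7,"rx": 0,"ry": 0,"rz": 0}
    - {"x": 0,"y": 0,"z": 0.7,"rx": 0,"ry": 0,"rz": 0}
    - {"x": 0,"y": 0,"z": 0.6,"rx": 0,"ry": 0,"rz": 0}
    - {"x": 0,"y": 0,"z": 0.4,"rx": 0,"ry": 0,"rz": 0}
    - {"x": 0,"y": 0,"z": 0.2,"rx": 0,"ry": 0,"rz": 0}
    - {"x": 0,"y": 0,"z": 0,"rx": 0,"ry": 0,"rz": 0}

```text
clock: 33.52
tool_pos: [0.5337, -0.2422, 0.1784]
orientation: [180.0, -0.0, -81.5]
force: [-0.4, -0.1, 0.0]
opening: 0.0348
gripper_force: 0.0
```

play_rows:
  motion:
    - {"x": 0,"y": 0,"z": 0,"rx": 0,"ry": 0,"rz": 0}
    - {"x": 0,"y": 0,"z": 0,"rx": 0,"ry": 0,"rz": 0}
    - {"x": 0,"y": 0,"z": 0,"rx": 0,"ry": 0,"rz": 0}
    - {"x": 0,"y": 0,"z": 0,"rx": 0,"ry": 0,"rz": 0}
  fingers: -1

```text
clock: 34.02
tool_pos: [0.5333, -0.2424, 0.1789]
orientation: [180.0, -0.0, -81.5]
force: [-3.6, -1.0, 3.6]
opening: 0.0192
gripper_force: 30.0
```

play_rows:
  motion:
    - {"x": 0.15,"y": 0,"z": 0.02,"rx": 0,"ry": 0,"rz": 0}
    - {"x": 0.3,"y": 0,"z": 0.03,"rx": 0,"ry": 0,"rz": 0}
    - {"x": 0.3,"y": 0,"z": 0.03,"rx": 0,"ry": 0,"rz": 0}
    - {"x": 0.3,"y": 0,"z": 0.03,"rx": 0,"ry": 0,"rz": 0}
    - {"x": 0.3,"y": 0,"z": 0.03,"rx": 0,"ry": 0,"rz": 0}
    - {"x": 0.3,"y": 0,"z": 0.03,"rx": 0,"ry": 0,"rz": 0}

```text
clock: 34.78
tool_pos: [0.539, -0.2836, 0.1738]
orientation: [179.9, 0.0, -81.5]
force: [-4.1, 1.0, 1.7]
opening: 0.0191
gripper_force: 30.0
```

play_rows:
  motion:
    - {"x": 0.3,"y": 0,"z": 0.03,"rx": 0,"ry": 0,"rz": 0}
    - {"x": 0.3,"y": 0,"z": 0.03,"rx": 0,"ry": 0,"rz": 0}
    - {"x": 0.25,"y": 0,"z": 0.03,"rx": 0,"ry": 0,"rz": 0}
    - {"x": 0.1,"y": 0,"z": 0.02,"rx": 0,"ry": 0,"rz": 0}
    - {"x": 0,"y": 0,"z": 0,"rx": 0,"ry": 0,"rz": 0}

```text
clock: 35.4
tool_pos: [0.5424, -0.3073, 0.1708]
orientation: [179.9, 0.0, -81.5]
force: [-5.9, -1.2, 1.8]
opening: 0.019
gripper_force: 30.0
```

Now I'll let go, opening to 35 mm, wait a second in place, and read the pointer.

play_rows:
  motion:
    - {"x": 0,"y": 0,"z": 0,"rx": 0,"ry": 0,"rz": 0}
    - {"x": 0,"y": 0,"z": 0,"rx": 0,"ry": 0,"rz": 0}
    - {"x": 0,"y": 0,"z": 0,"rx": 0,"ry": 0,"rz": 0}
    - {"x": 0,"y": 0,"z": 0,"rx": 0,"ry": 0,"rz": 0}
    - {"x": 0,"y": 0,"z": -0.4,"rx": 0,"ry": 0,"rz": 0}
    - {"x": 0,"y": 0,"z": -0.8,"rx": 0,"ry": 0,"rz": 0}
    - {"x": 0,"y": 0,"z": -0.8,"rx": 0,"ry": 0,"rz": 0}
    - {"x": 0,"y": 0,"z": -0.4,"rx": 0,"ry": 0,"rz": 0}
    - {"x": 0,"y": 0,"z": 0,"rx": 0,"ry": 0,"rz": 0}
    - {"x": 0,"y": 0,"z": 0,"rx": 0,"ry": 0,"rz": 0}
    - {"x": 0,"y": 0,"z": 0,"rx": 0,"ry": 0,"rz": 0}
  fingers: -0.2

```text
clock: 36.78
tool_pos: [0.5429, -0.3063, 0.2307]
orientation: [179.9, 0.0, -81.5]
force: [0.2, 0.1, -0.7]
opening: 0.0351
gripper_force: 0.0
```

```bash
cat > tilt.py <<'E'
from m import *
import sys
togo((.543,-.3075,.17))
t,ct=snap('top',sys.argv[1]+'t.png'); w,c=snap('wrist',sys.argv[1]+'w.png'); s,cs=snap('side',sys.argv[1]+'s.png')
print('top',ptr(t))
d=np.array([.146,-.989]); Lk=np.array([.5225,-.168])
for b in (-.1,0,.1):
    q=Lk+d*.2*np.cos(b); print(b,proj(ct,'top',(q[0],q[1],.145-.2*np.sin(b))).round(1),proj(c,'wrist',(q[0],q[1],.145-.2*np.sin(b))).round(1),proj(cs,'side',(q[0],q[1],.145-.2*np.sin(b))).round(1))
print('side',blobs(s,[-8,120,70],[8,255,255],(205,130,240,170),amin=2))
print('w red',blobs(w,[-8,120,70],[8,255,255],amin=5,k=6))
print('jar',blobs(t,[45,100,30],[90,255,255],(160,180,220,230))[:1],proj(ct,'top',(.504,-.071,.139)).round(1))
E
python3 tilt.py a1
```

```text
at [ 0.5429 -0.3063  0.2307] [ 1.7993e+02  4.0000e-02 -8.1470e+01] t 36.77 F [ 0.2  0.1 -0.7] open 0.0351
 units in tool axes [0.05 0.   2.43] 
top [(14, [311.0, 152.9])]
-0.1 [311.4 146.8] [278.8 148.2] [220.  148.4]
0 [311.1 152.5] [278.9 144.1] [220.6 153.6]
0.1 [310.  158.3] [278.9 143.1] [221.3 159.4]
side [(9, [221.7, 155.6], [221, 154, 3, 4]), (9, [220.4, 151.8], [218, 151, 7, 2])]
w red [(3132, [115.6, 155.0], [86, 115, 91, 77]), (1099, [444.0, 194.3], [424, 173, 45, 46]), (80, [146.2, 168.8], [139, 158, 16, 21]), (47, [163.9, 156.1], [160, 144, 9, 25]), (15, [454.3, 201.6], [452, 199, 5, 6]), (15, [144.5, 157.8], [143, 152, 4, 13])]
jar [(507, [186.4, 201.7], [173, 189, 28, 25])] [186.7 202. ]
```

```bash
python3 - <<'E'
from m import *
def redmap(im,x0,y0,x1,y1):
    r=im[y0:y1,x0:x1].astype(int); e=r[...,2]-np.maximum(r[...,0],r[...,1]); return np.where(e>25,e,0)
for f in ('top0','top5','a1t'):
    print(f); print('\n'.join(' '.join('%3d'%v for v in r) for r in redmap(cv2.imread(f'pics/{f}.png'),306,142,319,161)))
for f in ('side0','a1s'):
    print(f); print('\n'.join(' '.join('%3d'%v for v in r) for r in redmap(cv2.imread(f'pics/{f}.png'),213,143,229,165)))
E
```

```text
top0
 65  66  66  67  67  68  54   0   0   0   0   0   0
 67  67  68  67  69  71  50   0   0   0   0   0   0
 66  66  67  68  61  41   0   0   0   0   0   0   0
 66  65  65  64  37   0   0   0   0   0   0   0   0
 66  65  64  45   0  33   0   0   0   0   0   0   0
 66  65  67  61  49  71  30   0   0   0   0   0   0
 66  64  65  65  65  76  27   0   0   0   0   0   0
 64  64  64  64  62  89  42   0   0   0   0   0   0
 64  65  63  64  64  60  45   0   0   0   0   0  44
 63  67  66  65  68  48  30  62   0   0   0   0  70
 34  62  68  66  66  42   0  73  27   0   0   0  67
  0  49  79  81  89  72  51  27  50   0   0   0  66
  0  30 105 131 154 106  70   0  45   0   0   0  68
  0   0  76  90  70  31   0   0   0   0   0  37  65
  0   0  63  68  65   0   0   0   0   0   0  48  68
  0   0  65  70  55   0   0   0   0   0   0  55  67
  0   0  59  64  47   0   0   0   0   0   0  66  68
 37  42  33  31   0   0   0   0   0   0   0  65  69
 68  60  26   0   0   0   0   0   0   0   0  65  66
top5
 62  66  63  65  65  64  63   0   0   0   0   0   0
 64  65  65  65  63  66  58   0   0   0   0   0   
[... 4003 characters left out ...]
   0   0   0   0   0   0   0  55  76   0   0   0   0   0   0
  0   0   0   0   0   0   0   0 151 113   0   0   0   0   0   0
  0   0   0   0   0   0   0   0 229 173  43   0   0   0   0   0
  0   0   0   0   0   0   0   0 179 107   0   0   0   0   0   0
  0   0   0   0   0   0   0   0  33  28   0   0   0   0   0   0
  0   0   0   0   0   0   0   0  26   0   0   0   0   0   0   0
  0   0   0   0   0   0   0   0  26  26   0   0   0   0   0   0
 62  59  58  57  59  31   0   0   0  26   0   0   0   0   0   0
 56  55  63  68  69  36   0   0   0  29   0   0   0   0   0   0
 58  58  70  46  33   0   0   0   0   0   0   0   0   0   0  72
 55  67  41   0   0   0   0   0   0   0   0   0   0   0   0  56
```

Measured from the -0.1 stop, the pointer has moved about 6.95 px, which at 58 px per rad gives a tilt near +0.02. That is inside the band but marginal, so I'll take the poise back in by 2 mm.

play_rows:
  motion:
    - {"x": 0,"y": 0.04,"z": 0.5,"rx": 0,"ry": 0,"rz": 0}
    - {"x": 0,"y": 0,"z": 0.7,"rx": 0,"ry": 0,"rz": 0}
    - {"x": 0,"y": 0,"z": 0.6,"rx": 0,"ry": 0,"rz": 0}
    - {"x": 0,"y": 0,"z": 0.4,"rx": 0,"ry": 0,"rz": 0}
    - {"x": 0,"y": 0,"z": 0.2,"rx": 0,"ry": 0,"rz": 0}
    - {"x": 0,"y": 0,"z": 0,"rx": 0,"ry": 0,"rz": 0}

```text
clock: 37.67
tool_pos: [0.5423, -0.3066, 0.1713]
orientation: [180.0, 0.0, -81.5]
force: [-0.1, -0.3, 0.7]
opening: 0.0348
gripper_force: 0.0
```

play_rows:
  motion:
    - {"x": 0,"y": 0,"z": 0,"rx": 0,"ry": 0,"rz": 0}
    - {"x": 0,"y": 0,"z": 0,"rx": 0,"ry": 0,"rz": 0}
    - {"x": 0,"y": 0,"z": 0,"rx": 0,"ry": 0,"rz": 0}
    - {"x": 0,"y": 0,"z": 0,"rx": 0,"ry": 0,"rz": 0}
    - {"x": -0.04,"y": 0,"z": 0,"rx": 0,"ry": 0,"rz": 0}
    - {"x": -0.04,"y": 0,"z": 0,"rx": 0,"ry": 0,"rz": 0}
    - {"x": 0,"y": 0,"z": 0,"rx": 0,"ry": 0,"rz": 0}
    - {"x": 0,"y": 0,"z": 0,"rx": 0,"ry": 0,"rz": 0}
  fingers: -1

```text
clock: 38.67
tool_pos: [0.5419, -0.3046, 0.1715]
orientation: [180.0, 0.0, -81.5]
force: [-1.7, -1.8, 0.5]
opening: 0.0193
gripper_force: 30.0
```

play_rows:
  motion:
    - {"x": 0,"y": 0,"z": 0,"rx": 0,"ry": 0,"rz": 0}
    - {"x": 0,"y": 0,"z": 0,"rx": 0,"ry": 0,"rz": 0}
    - {"x": 0,"y": 0,"z": 0,"rx": 0,"ry": 0,"rz": 0}
    - {"x": 0,"y": 0,"z": 0,"rx": 0,"ry": 0,"rz": 0}
    - {"x": 0,"y": 0,"z": -0.4,"rx": 0,"ry": 0,"rz": 0}
    - {"x": 0,"y": 0,"z": -0.8,"rx": 0,"ry": 0,"rz": 0}
    - {"x": 0,"y": 0,"z": -0.8,"rx": 0,"ry": 0,"rz": 0}
    - {"x": 0,"y": 0,"z": -0.4,"rx": 0,"ry": 0,"rz": 0}
    - {"x": 0,"y": 0,"z": 0,"rx": 0,"ry": 0,"rz": 0}
    - {"x": 0,"y": 0,"z": 0,"rx": 0,"ry": 0,"rz": 0}
    - {"x": 0,"y": 0,"z": 0,"rx": 0,"ry": 0,"rz": 0}
    - {"x": 0,"y": 0,"z": 0,"rx": 0,"ry": 0,"rz": 0}
    - {"x": 0,"y": 0,"z": 0,"rx": 0,"ry": 0,"rz": 0}
  fingers: -0.2

```text
clock: 40.3
tool_pos: [0.542, -0.3046, 0.2313]
orientation: [180.0, 0.0, -81.5]
force: [0.2, 0.6, -0.5]
opening: 0.0349
gripper_force: 0.0
```

```bash
python3 tilt.py a2; cat > rm.py <<'E'
from m import *
import sys
def redmap(im,x0,y0,x1,y1):
    r=im[y0:y1,x0:x1].astype(int); e=r[...,2]-np.maximum(r[...,0],r[...,1]); return np.where(e>25,e,0)
for f,b in (('t',(306,144,314,160)),('s',(217,149,226,160))):
    print(f); print('\n'.join(' '.join('%3d'%v for v in r) for r in redmap(cv2.imread(f'pics/{sys.argv[1]}{f}.png'),*b)))
E
python3 rm.py a2
```

```text
at [ 0.542  -0.3046  0.2313] [ 1.7997e+02  1.0000e-02 -8.1470e+01] t 40.3 F [ 0.2  0.6 -0.5] open 0.0349
 units in tool axes [ 0.12 -0.02  2.45] 
top [(16, [311.2, 152.3])]
-0.1 [311.4 146.8] [277.8 145.5] [220.  148.4]
0 [311.1 152.5] [278.  141.6] [220.6 153.6]
0.1 [310.  158.3] [278.1 140.8] [221.3 159.4]
side [(18, [221.1, 153.2], [218, 151, 7, 6])]
w red [(3132, [115.3, 153.2], [85, 115, 91, 75]), (1091, [443.5, 192.4], [424, 171, 45, 46]), (79, [146.1, 166.3], [141, 155, 13, 22]), (29, [162.0, 159.3], [159, 152, 7, 16]), (15, [453.6, 200.0], [451, 198, 6, 5]), (13, [166.2, 146.5], [164, 142, 5, 9])]
jar [(498, [186.6, 202.0], [173, 189, 29, 26])] [186.7 202. ]
t
 40  55  66  67  63  42   0   0
 66  63  63  67  42   0   0   0
 63  62  60  53   0  39   0   0
 61  63  64  64  57  68  35   0
 60  63  61  60  60  72  31   0
 61  60  58  59  56  95  50   0
 59  61  60  61  59  68  52  29
 41  61  62  61  62  58  39  59
  0  43  80  82  91  92  54  72
  0   0 119 144 171 137  83  35
  0   0  80  97  76  34   0   0
  0   0  60  69  67   0   0   0
  0   0  71  68  69   0   0   0
  0   0  72  69  62   0   0   0
 41  56  68  66  51   0   0   0
 70  70  37  35   0   0   0   0
s
  0   0   0   0   0   0   0   0   0
  0   0   0   0   0   0   0   0   0
  0  96  69  27   0   0   0   0   0
  0  55  53  41  55  64  46  45  29
  0   0   0   0  87  66   0   0   0
  0   0   0   0 203 146  33   0   0
  0   0   0   0 224 158  39   0   0
  0   0   0   0 187 114   0   0   0
  0   0   0   0  35   0   0   0   0
  0   0  27  27   0  26   0   0   0
  0   0   0   0  27  28   0   0   0
```

The pointer moved 1.05 px, as expected for 2 mm, and now reads within about 0.005 rad of level. I'll retreat a little, check it stays still, and hand in.

play_rows:
  motion:
    - {"x": 0,"y": 0,"z": -0.4,"rx": 0,"ry": 0,"rz": 0}
    - {"x": 0,"y": 0,"z": -0.5,"rx": 0,"ry": 0,"rz": 0}
    - {"x": 0,"y": 0,"z": 0,"rx": 0,"ry": 0,"rz": 0}
    - {"x": 0,"y": 0,"z": 0,"rx": 0,"ry": 0,"rz": 0}
    - {"x": 0,"y": 0,"z": 0,"rx": 0,"ry": 0,"rz": 0}
    - {"x": 0,"y": 0,"z": 0,"rx": 0,"ry": 0,"rz": 0}
    - {"x": 0,"y": 0,"z": 0,"rx": 0,"ry": 0,"rz": 0}
    - {"x": 0,"y": 0,"z": 0,"rx": 0,"ry": 0,"rz": 0}

```text
clock: 41.45
tool_pos: [0.542, -0.3046, 0.254]
orientation: [180.0, 0.0, -81.5]
force: [-1.1, -0.7, 0.4]
opening: 0.0347
gripper_force: 0.0
```

```bash
python3 tilt.py a3 | grep -E "^(at|top|side|jar)"; python3 rm.py a3 | sed -n 9,13p
```

```text
at [ 0.542  -0.3046  0.254 ] [179.99   0.   -81.47] t 41.45 F [-1.1 -0.7  0.4] open 0.0347
top [(16, [311.2, 152.3])]
side [(19, [221.3, 153.1], [218, 151, 8, 6])]
jar [(508, [186.8, 202.1], [173, 189, 29, 26])] [186.7 202. ]
 42  60  62  61  62  58  44  63
  0  27  77  80  92  91  65  74
  0   0 116 144 171 139  81  33
  0   0  79  97  77  36   0   0
  0   0  59  67  66   0   0   0
```

The pointer has not moved since the last reading, so the beam is at rest and level.

```bash
python3 -c "
from plant import workorder
print(workorder.close_job())"
```

```text
the job is handed in; nothing more can be done
None
```

I handed the job in at about 41.5 s: the jar stands in the dish, the lock is sprung up, and the beam reads within about 0.005 rad of level and still, but the hand-in returned no verdict.

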